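# Lift the hot chamber lid onto its cooling rest

### The arm

A 7-joint arm with a two-finger parallel gripper is mounted at the origin on the work surface. World frame = base frame: x ahead of the robot, y to its left, z up, the work surface at z = 0. Lengths are in m, angles in rad, forces in N, time in s.
With the tool pointing down it reaches from about 0.425 to 0.875 m from the base axis. Payload 4.7 kg.
Tool frame: the origin (TCP) lies midway between the tips of the shut fingers; the grasp point (between the pads) lies 19 mm behind it; z points along the fingers, y is the line along which they close (so a half turn about z gives the same grasp; the last joint's range is limited). The gripper opens to 87 mm and grips with 3 to 60 N. Pads are 19 mm wide; open, the fingers measure 117 mm over their backs; the gripper's body (75 mm by 190 mm) begins 51 mm behind the grasp point.
Start: joints at [-1.135, 0.321, -0.07, 1.45, 0.023, 1.371, -0.057], TCP at [0.266, 0.593, 0.223] pointing down, gripper open.
Joint ranges: [-2.86, 2.86], [-0.3, 2.09], [-1.38, 1.24], [0.06, 2.45], [-1.56, 4.7], [0.09, 2.05], [-2.69, 2.69]. Speed limits (rad/s): [2.57, 2.57, 3.14, 3.14, 3.14, 3.14, 3.14].

### API

Orientations are given as a rotation vector (axis times angle).
In Python, from plant import ctrl gives the robot as it stands. Calls block until the motion is done:
- ctrl.move_pose(position, orientation): joint-space move of the TCP to a pose.
- ctrl.line_to(position, rot=None, speed=0.15, max_force=None): straight line of the TCP; rot=None keeps the orientation; speed is the mean speed in m/s. With max_force (N) it stops when the force on the tool has changed by that much, and returns True; else False.
- ctrl.set_joints(angles): joint-space move.
- ctrl.set_gripper(opening, force=None): finger opening in m; force is the grip in N (None keeps the last); returns when the fingers have stopped.
- ctrl.dwell(seconds).
- ctrl.ik(position, orientation): joint angles nearest the present ones, or None.
- ctrl.read_state(): the state.
- ctrl.capture(name): name is "scene" or "top" or "wrist"; returns (picture, depth): 400x640x3 uint8, red, green, blue; 400x640 float32, m along the optical axis (not along the pixel's ray), 0 where there is no reading.
- ctrl.camera_info(name): a dict with "camera_matrix" (3x3 intrinsics, pixels), "k1" (the pictures are not rectified: a ray, as slopes to the right and down, at radius r is drawn at 1 + k1 r^2 times it, then the intrinsics apply), "pose" (4x4, takes a point from camera to world coordinates). Camera axes: x right, y down, z forward; pixel columns grow to the right and rows downward; lengths in m; the calibration is good to about 2 mm. A picture is of the moment at which its call begins: read the wrist's pose just before it. camera_info takes no time and is no camera call; for the wrist camera it gives the pose at the moment of the call.
A pose or a line that the arm cannot do raises ctrl.MotionError and nothing moves.
- ctrl.sign_off(): hands the job in; it is judged then, once.
Trained networks look in the newest picture that a camera, given by its name, has taken for a name from the list of things; names that differ only in an ending like _2 or _b are one class to them, and where a whole thing is asked for, a point or a joint stands for the part that bears it (a point fixed in the world has none). Each returns a list of dicts, best first, with "p" (0 to 1); they miss things now and then, are a little off and sometimes report something else, mostly with a low value. They report only what shows in the picture. A call takes as long as a camera call. They do not tell look-alikes from the thing itself.
- ctrl.spot_in(camera, label): "at" ([x, y, z] in m, in world coordinates, good to about 4 mm: the middle of the surface that is visible of it).
- ctrl.pinpoint(camera, label): "at" ([x, y, z] in m, in world coordinates, good to about 4 mm: a listed point, or the origin of a listed thing).
The state is a dict: "clock": time; "joint_positions": joint angles; "dq": joint speeds; "effort": joint torques, N m; "position": TCP position; "tool_rot": TCP orientation; "wrist_force": force on the tool from outside, world axes, zero at the start; "moment": the same for the moment, N m; "finger_gap": finger opening in m; "grasp_force": force on a finger pad.
Only numpy, scipy, OpenCV 4.12 (cv2) and the standard library are available. Lean on these libraries where they do the work, as an engineer would, in place of code of your own. Each camera call takes 0.05 s, during which the arm holds its last target. There are 200 camera calls.

### The job

The lid of the heated sample chamber is hot: take the lid lifter from its holder, hook it under the lid's loop, lift the lid off balanced and level, and seat it flat in the white dish of the cooling rest, whose height you must feel or see for yourself. Then unhook the lifter without dragging the lid and stand it back in its holder. Never touch the lid with the gripper, be gentle (never press or pull on the lid with more than about 25 N, do not drop or swing it), and leave everything else on the bench where it is.

Things in the scene. Friction and masses are not known exactly. Their poses are not given: they have to be found in the camera images.
- lid: hot round steel lid, 0.3 to 0.5 kg. Origin: centre of the underside of its rim, z up. Rim plate 100 mm across, top face at z = 6 mm. Below it a plug 68 mm across, 8 deep, sits in the chamber mouth with 3 mm play all round. On top a rigid brass loop (see lid_bar). Front and back alike
- lid_bar (a point): middle of the loop's level round bar, on its axis, 27 mm above the rim's underside; axes as the lid's: y along the bar, z up. Bar 8 mm thick, on two 8 mm posts at y = -28 and +28 mm: the opening under the bar is 48 mm wide and 17 mm high, open to front and back (-x, +x)
- chamber: heated sample chamber, blue round block 120 mm across on a black foot 132 mm across, fixed to the bench; origin at the centre of its underside; its flat top, on which the lid's rim rests, at z = 90 mm; mouth 74 mm across
- rest_base: fixed dark foot of the cooling rest, 100 mm across; origin at the centre of its underside. A post over it carries a rigid white dish 112 mm across, same axis, with a recess 80 mm across, 10 deep for the lid's plug; the lid's rim lies on the dish's rim. The dish rim's height differs each time and is NOT reported: 59 to 114 mm above the bench, so the landing must be felt or seen
- lifter_grip (a point): centre of the orange handle of the lid lifter, an upright tool of 0.18 kg, loose in its holder at the start. Handle 26 mm (x) by 22 mm (y) by 58 mm tall. Axes: x the way the hook points, z up along the handle. 100 mm above the tool's flat underside
- lifter_notch (a point): seat of the lifter's hook, 94 mm straight below the handle's centre, axes as the handle's: top of a flat steel tongue 16 mm wide (y), 6 thick, its underside the tool's. Tongue ends 14 mm forward (+x) in a lip 4 mm high from x = 8 to 14 mm. Behind the seat a shank, x = -18 to -6 mm, 16 wide, rises to the handle. An 8 mm bar lies between shank and lip with 6 mm play
- lifter: the whole lid lifter described under its two points; origin at the tool's underside, 100 mm straight below the handle's centre
- holder: the lifter's holder, grey box 54 x 36 x 50 mm on an aluminium plate 80 x 90 mm, fixed; origin at the centre of its underside. Pocket open at the top, 42 mm (x) by 24 mm (y), floor at z = 6 mm, mouth at z = 50 mm. The lifter stands in it, underside on the floor, x along the holder's x, handle centre over the pocket's centre or up to 4 mm towards its +x
- objective_a: steel microscope objective with a yellow band, 30 mm across, 46 tall, standing; leave it alone; origin at its base
- objective_b: steel microscope objective with a blue band, 30 mm across, 46 tall, standing; leave it alone; origin at its base
- dish: clear flat sample dish, 56 mm across, 14 tall; leave it alone; origin at its base
- oil_bottle: small amber bottle, 32 mm across, 62 tall; leave it alone; origin at its base
- slide_box: green slide box 85 x 100 x 34 mm; leave it alone; origin at its base
- driver: screwdriver with a red handle, 140 mm long, lying on the bench; leave it alone
- lens_post: small lens on a post with a round foot, 44 mm across, 81 tall; leave it alone; origin at its base
Mind the look-alikes: they are no part of the job. Leave any blue or orange look-alike of the holder alone.

How it is judged:
On the way, in this order (a step that is already met when the one before it is completed fails the run):
1. the lid hangs on the lifter, well clear above the chamber (z of lid in the frame of chamber above 0.105 m and contact force between lifter and lid above 1 N and angle between lid's own z axis and vertical below 0.26 rad), for 0.2 s.
2. the lid lies seated in the cooling rest's dish, the lifter no longer bearing on it (horizontal distance between lid and rest_base below 0.008 m and z of lid in the frame of rest_base between 0.055 and 0.119 m and angle between lid's own z axis and vertical below 0.06 rad and contact force between lifter and lid below 0.1 N and linear speed of lid below 0.02 m/s), for 0.2 s.
At the end, for the whole second after the job is handed in: The lid lies in the dish of the cooling rest, centred within 8 mm, level within 0.06 rad, at rest, free of the lifter; the lifter stands released in its holder, handle centre within 12 mm of the pocket axis and under 112 mm above the holder underside, upright within 0.15 rad, at rest (all of step 2 and horizontal distance between lifter_grip and holder below 0.012 m and z of lifter_grip in the frame of holder below 0.112 m and angle between lifter_grip's own z axis and vertical below 0.15 rad and linear speed of lifter below 0.02 m/s); the robot touches nothing.
It fails at once if the gripper or arm touches the hot lid (contact force between any of the fingers, the arm and lid above 0.3 N).
It fails at once if the lifter presses or pulls on the lid with more than 28 N (contact force between lifter and lid above 28 N).
It fails at once if the lid tips by more than 0.3 rad (angle between lid's own z axis and vertical above 0.3 rad).
It fails at once if the lid is dropped or swung (faster than 0.6 m/s) (linear speed of lid above 0.6 m/s).
It fails at once if a bystander is moved by more than 20 mm (distance of any of objective_a, objective_b, dish, oil_bottle, slide_box, driver, lens_post from where it was at the start of the episode above 0.02 m).
It also fails if it takes over 72 s, if anything falls off the work surface, if the arm or the gripper's body presses on something with over 40 N, if the wrist force passes 120 N, or if a joint passes its speed limit or range.

## Working session

There is one attempt and no reset: what is moved stays moved. The work goes in short steps, each a Python script; the robot and the scene stay as the last script left them, time stands still between calls to the robot, and variables do not carry over. Pictures are saved under pics/ and viewed, at most 10 in all, crops included, and the job is handed in when it is done.

```bash
ls; mkdir -p pics; python3 - <<'E'
from plant import ctrl
import cv2
for c in("scene","top"):
    im,d=ctrl.capture(c); cv2.imwrite(f"pics/{c}0.png",im[:,:,::-1])
    i=ctrl.camera_info(c); print(c,i["pose"].round(3).tolist(),i["camera_matrix"].tolist(),i["k1"])
    for l in("lid","lid_bar","chamber","rest_base","lifter_grip","lifter_notch","holder"):
        print(l,[( [round(float(v),3) for v in r["at"]],round(r["p"],2)) for r in ctrl.pinpoint(c,l)][:4])
s=ctrl.read_state();print(s["clock"],s["position"],s["tool_rot"])
E
```

```text
pics
scene [[-0.778, 0.36, -0.515, 0.963], [0.628, 0.416, -0.657, 0.53], [-0.022, -0.835, -0.55, 0.557], [0.0, 0.0, 0.0, 1.0]] [[369.18398124795243, 0.0, 317.18352746349007], [0.0, 369.18398124795243, 195.8655529848479], [0.0, 0.0, 1.0]] -0.029660079540273627
lid [([0.502, 0.25, 0.086], 0.63), ([0.507, 0.259, -0.0], 0.25)]
lid_bar [([0.503, 0.252, 0.119], 0.97), ([0.762, 0.028, -0.004], 0.23)]
chamber [([0.505, 0.254, -0.002], 0.69)]
rest_base [([0.518, -0.301, 0.001], 0.72)]
lifter_grip [([0.53, -0.024, 0.106], 0.91)]
lifter_notch []
holder [([0.31, 0.17, 0.0], 0.92), ([0.276, -0.307, 0.001], 0.84), ([0.652, 0.092, -0.007], 0.81), ([0.522, -0.022, -0.001], 0.73)]
top [[0.019, -0.996, 0.082, 0.413], [-1.0, -0.017, 0.021, -0.013], [-0.02, -0.082, -0.996, 1.232], [0.0, 0.0, 0.0, 1.0]] [[389.4478408013069, 0.0, 316.16641653270085], [0.0, 389.4478408013069, 195.84888978925676], [0.0, 0.0, 1.0]] -0.008950443301399656
lid [([0.502, 0.259, 0.085], 0.66), ([0.73, 0.187, -0.001], 0.49)]
lid_bar [([0.503, 0.258, 0.088], 0.7), ([0.503, 0.255, 0.117], 0.67)]
chamber [([0.503, 0.257, 0.002], 0.67), ([0.493, 0.138, 0.001], 0.23)]
rest_base [([0.519, -0.298, 0.003], 0.5)]
lifter_grip [([0.527, -0.018, 0.105], 0.41)]
lifter_notch [([0.524, -0.018, 0.016], 0.57)]
holder [([0.313, 0.167, 0.002], 0.9), ([0.657, 0.097, -0.002], 0.82), ([0.274, -0.306, 0.004], 0.65), ([0.502, 0.255, 0.12], 0.33)]
0.8 [0.26614149 0.59304189 0.22259006] [6.57588153e-01 3.07191509e+00 1.14996062e-04]
```

View pics/scene0.png

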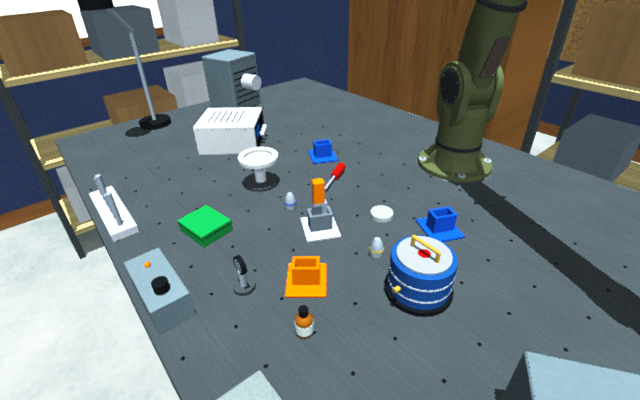

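View pics/top0.png

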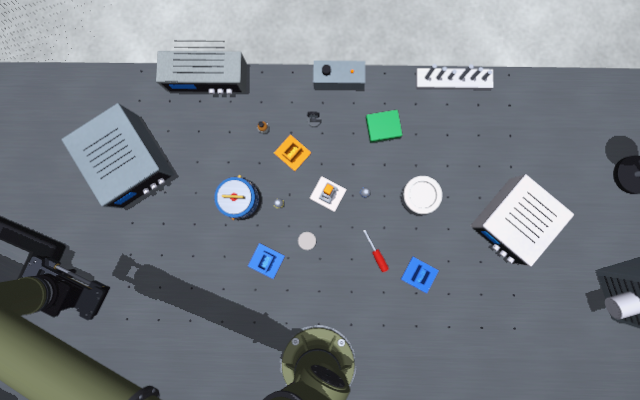

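Both views show the lifter's orange handle standing in a grey box on an aluminium plate: scene (318,192), top (328,193). Possible confusions, in top pixels, are the orange box (292,152) and the blue boxes (266,261) and (420,274). Those are the look-alike holders, so I choose the grey one. The lid is at top (236,197) and the white dish at (422,195).

```bash
cat > h.py <<'E'
from plant import ctrl
import numpy as np, cv2
from scipy.spatial.transform import Rotation as R
def cloud(c):
    i=ctrl.camera_info(c); im,d=ctrl.capture(c)
    v,u=np.mgrid[:400,:640]
    p=cv2.undistortPoints(np.stack([u,v],-1).reshape(-1,1,2).astype(float),np.array(i["camera_matrix"]),np.array([i["k1"],0,0,0.])).reshape(400,640,2)
    P=np.concatenate([p*d[...,None],d[...,None]],-1)
    P=P@i["pose"][:3,:3].T+i["pose"][:3,3]; P[d==0]=np.nan
    return im,P
def near(im,P,xy,r,z0,z1):
    m=(np.hypot(P[...,0]-xy[0],P[...,1]-xy[1])<r)&(P[...,2]>z0)&(P[...,2]<z1)
    return P[m],im[m]
def rect(Q):
    (c,s,a)=cv2.minAreaRect((Q[:,:2]*1000).astype(np.float32)); return np.round(c,1),np.round(s,1),round(a,1)
def down(yaw): # tool z down, tool x axis at heading yaw
    return (R.from_euler('z',yaw)*R.from_euler('x',np.pi)).as_rotvec()
def st():
    s=ctrl.read_state(); print("t",round(s["clock"],2),s["position"].round(4),s["wrist_force"].round(2),round(s["finger_gap"],4),round(float(np.max(s["grasp_force"])),1)); return s
E
python3 - <<'E'
from h import *
for c in("top","scene"):
    im,P=cloud(c)
    Q,_=near(im,P,(.503,.256),.05,.108,.13); print(c,"bar",len(Q),rect(Q),np.median(Q,0).round(4))
    Q,_=near(im,P,(.503,.256),.06,.085,.104); print("lidtop",np.median(Q,0).round(4),rect(Q))
    Q,_=near(im,P,(.528,-.02),.04,.12,.15); print("handle top",len(Q),np.mean(Q,0).round(4),rect(Q))
    Q,_=near(im,P,(.525,-.02),.05,.042,.06); print("box top",len(Q),np.mean(Q,0).round(4),rect(Q))
    Q,_=near(im,P,(.525,-.02),.06,.002,.012); print("plate",len(Q),rect(Q))
    Q,_=near(im,P,(.519,-.3),.07,.05,.13); z=Q[:,2]; print("dish",len(Q),np.percentile(z,[5,25,50,75,90,98]).round(4),rect(Q[z>np.percentile(z,90)-.008]))
w=ctrl.camera_info("wrist"); s=ctrl.read_state()
T=np.eye(4);T[:3,:3]=R.from_rotvec(s["tool_rot"]).as_matrix();T[:3,3]=s["position"]
print((np.linalg.inv(T)@w["pose"]).round(3), w["camera_matrix"][0])
print(R.from_rotvec(s["tool_rot"]).as_matrix().round(2))
for yaw in np.arange(-180,180,30):
    q=ctrl.ik([.528,-.02,.2],down(np.radians(yaw))); print(yaw,None if q is None else np.round(q,2))
E
```

```text
top bar 61 (array([501.5, 251.9]), array([61.5,  7.5]), 87.6) [0.5007 0.2478 0.1218]
lidtop [0.4992 0.2525 0.0967] (array([501.4, 254.2]), array([116.1, 114.8]), 0.8)
handle top 73 [ 0.5257 -0.0234  0.1368] (array([526. , -22.9]), array([21.6, 25.6]), 64.1)
box top 88 [ 0.5189 -0.0236  0.0515] (array([523.4, -23.5]), array([35.6, 53.4]), 64.3)
plate 689 (array([525.7, -19.5]), array([115.2, 118.6]), 72.2)
dish 1153 [0.0784 0.0813 0.0857 0.0907 0.0927 0.0945] (array([ 517.1, -301.9]), array([108.7, 111.9]), 1.0)
scene bar 180 (array([504.1, 254.1]), array([63.5,  8.4]), 88.6) [0.5055 0.2563 0.1195]
lidtop [0.5164 0.2647 0.0959] (array([503.1, 255.4]), array([118.1, 116.1]), 41.8)
handle top 128 [ 0.5307 -0.0179  0.1315] (array([528.4, -21.1]), array([22.3, 25.3]), 62.4)
box top 230 [ 0.5276 -0.0187  0.0488] (array([524. , -22.4]), array([39.5, 54.3]), 62.8)
plate 509 (array([531.3, -14.1]), array([ 98.3, 114.4]), 53.9)
dish 725 [0.079  0.0805 0.0851 0.0898 0.0907 0.0916] (array([ 520.2, -298. ]), array([108.7, 109.5]), 48.3)
[[ 0.    -0.954 -0.3    0.082]
 [ 1.     0.    -0.001  0.   ]
 [ 0.001 -0.3    0.954 -0.161]
 [ 0.     0.     0.     1.   ]] [353.03538453   0.         325.09693888]
[[-0.91  0.41  0.  ]
 [ 0.41  0.91  0.  ]
 [-0.    0.   -1.  ]]
-180 [-0.53  0.07  0.55  1.8  -0.04  1.28  1.6 ]
-150 [-0.52  0.07  0.53  1.8  -0.04  1.28  2.12]
-120 [-0.5   0.07  0.52  1.8  -0.04  1.28  2.64]
-90 None
-60 [-1.    0.1   1.06  1.81 -0.09  1.28 -2.54]
-30 [-1.    0.1   1.06  1.81 -0.09  1.28 -2.01]
0 [-0.61  0.07  0.63  1.8  -0.05  1.28 -1.54]
30 [-0.57  0.07  0.59  1.8  -0.04  1.28 -1.02]
60 [-0.57  0.07  0.58  1.8  -0.04  1.28 -0.49]
90 [-0.56  0.07  0.58  1.8  -0.04  1.28  0.03]
120 [-0.55  0.07  0.57  1.8  -0.04  1.28  0.55]
150 [-0.54  0.07  0.56  1.8  -0.04  1.28  1.07]
```

```bash
python3 - <<'E'
from h import *
im,P=cloud("scene")
cv2.imwrite("pics/crop1.png",cv2.resize(im[165:245,290:350,::-1],None,fx=7,fy=7,interpolation=cv2.INTER_NEAREST))
u=np.array([np.cos(np.radians(-26)),np.sin(np.radians(-26))])
for a,b in((.055,.074),(.085,.125)):
    Q,_=near(im,P,(.528,-.021),.035,a,b); s=(Q[:,:2]-[.528,-.021])@u; print(len(Q),np.percentile(s,[5,50,95]).round(4))
E
```

```text
35 [-0.016  -0.0114 -0.0065]
184 [-0.0111  0.0022  0.0127]
```

View pics/crop1.png

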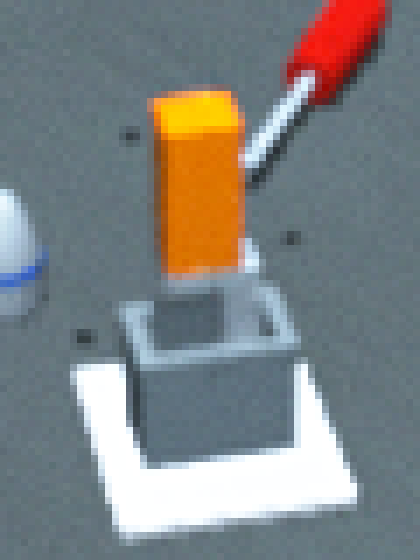

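Crop: the shank shows below the handle on the right (crop pixel (250,255)), so the hook points image-left, heading about −26° in world. Holder confirmed as the grey box on the white plate.

```bash
python3 - <<'E'
from h import *
Y=np.radians(154)
ctrl.move_pose([.527,-.022,.28],down(Y)); st()
im,P=cloud("wrist")
Q,_=near(im,P,(.527,-.022),.04,.125,.15); print("handle",len(Q),np.mean(Q,0).round(4),rect(Q))
Q,_=near(im,P,(.525,-.022),.05,.044,.056); print("box",len(Q),rect(Q),Q[:,2].mean())
for yaw in (178,-2):
  for p in([.503,.253,.3],[.46,.253,.2],[.519,-.3,.2],[.47,-.3,.2]):
    q=ctrl.ik(p,down(np.radians(yaw))); print(yaw,p,None if q is None else np.round(q,2))
E
```

```text
t 3.33 [ 0.5271 -0.0207  0.2798] [ 0.    0.24 -0.24] 0.0873 0.0
handle 699 [ 0.5263 -0.021   0.1346] (array([527.4, -21.5]), array([21.8, 26.2]), 63.3)
box 568 (array([524.8, -21.3]), array([35.2, 54.2]), 63.3) 0.049252956622678874
178 [0.503, 0.253, 0.3] [-0.82  0.11  0.33  1.56 -0.03  1.48  1.05]
178 [0.46, 0.253, 0.2] [-0.85  0.06  0.31  1.8  -0.02  1.28  1.  ]
178 [0.519, -0.3, 0.2] [-0.21  0.29  0.84  1.64 -0.22  1.31  2.2 ]
178 [0.47, -0.3, 0.2] [-0.26  0.17  0.87  1.74 -0.14  1.29  2.18]
-2 [0.503, 0.253, 0.3] [-0.83  0.11  0.35  1.56 -0.04  1.48 -2.09]
-2 [0.46, 0.253, 0.2] [-0.82  0.06  0.28  1.8  -0.02  1.28 -2.14]
-2 [0.519, -0.3, 0.2] [-0.27  0.31  0.91  1.64 -0.25  1.32 -0.92]
-2 [0.47, -0.3, 0.2] [-0.26  0.18  0.87  1.74 -0.14  1.29 -0.96]
```

```bash
python3 - <<'E'
from h import *
Y=np.radians(153.3)
ctrl.set_gripper(.05)
ctrl.line_to([.5273,-.0217,.16],down(Y),speed=.2)
print(ctrl.line_to([.5273,-.0217,.087],speed=.08,max_force=8)); st()
ctrl.set_gripper(.01,force=40); st()
ctrl.line_to([.5273,-.0217,.21],speed=.1); st()
ctrl.line_to([.44,.235,.28],down(np.radians(178)),speed=.2); s=st()
im,P=cloud("wrist"); cv2.imwrite("pics/w1.png",im[:,:,::-1])
Q,_=near(im,P,(.503,.254),.05,.110,.13); print("bar",len(Q),rect(Q),np.median(Q,0).round(4))
Q,_=near(im,P,(.503,.254),.05,.088,.104); print("lidtop",len(Q),np.median(Q,0).round(4))
im,P=cloud("scene"); cv2.imwrite("pics/s1.png",cv2.resize(im[100:320,300:500,::-1],None,fx=2.7,fy=2.7))
for l in("lifter_notch","lifter_grip"): print(ctrl.pinpoint("scene",l)[:2])
E
```

```text
False
t 6.09 [ 0.5278 -0.0217  0.0875] [0.34 0.4  0.44] 0.05 0.0
t 6.7 [ 0.5274 -0.0216  0.0871] [-0.86  0.17  1.25] 0.0216 39.9
t 8.08 [ 0.5268 -0.0217  0.2092] [ 0.64  0.33 -1.45] 0.0217 39.9
t 9.63 [0.4405 0.2335 0.2797] [ 0.33  0.19 -1.28] 0.022 39.9
bar 224 (array([502.4, 269.2]), array([33.1,  7.5]), 88.7) [0.5008 0.2718 0.1191]
lidtop 2814 [0.4869 0.2736 0.0953]
[{'at': [0.4417, 0.2346, 0.2016], 'p': 0.57}]
[{'at': [0.4418, 0.2308, 0.3001], 'p': 0.71}]
```

View pics/w1.png

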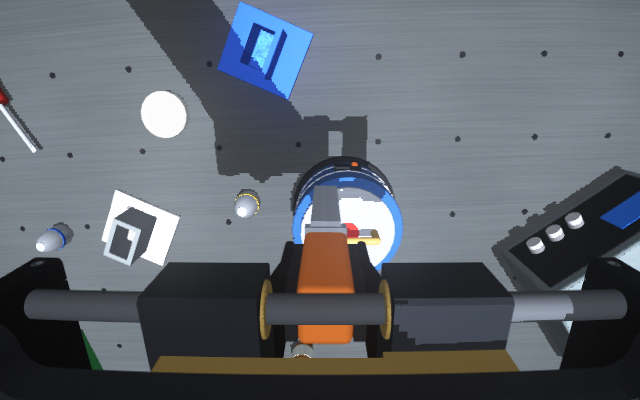

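View pics/s1.png

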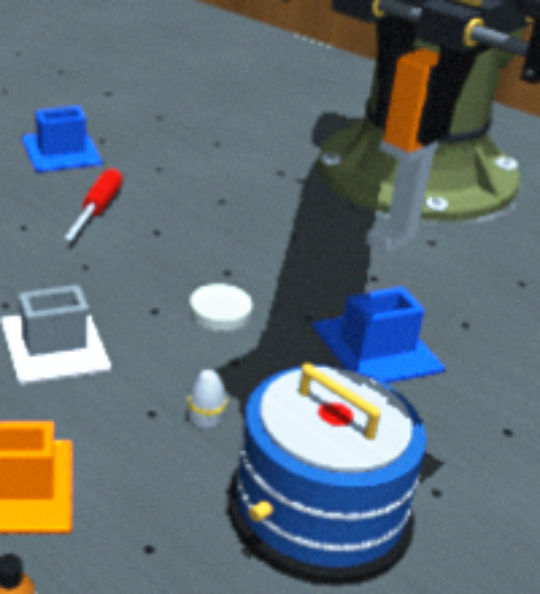

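The wrist view shows the handle held squarely at (327,290), with the lid beyond it and one end of the bar at (365,238). The scene crop shows the lifter upright with its hook toward the lid (crop (390,240)). The measurements agree, so I'll hook by touch.

```bash
python3 - <<'E'
from h import *
o=down(np.radians(178.3))
ctrl.line_to([.44,.2555,.24],o,speed=.15); st()
print(ctrl.line_to([.44,.2555,.1808],speed=.06,max_force=4)); s=st()
z=.1808+(.1801-s["position"][2])
print(ctrl.line_to([.485,.2545,z],speed=.04,max_force=3)); st()
print(ctrl.line_to([.514,.2535,z],speed=.02,max_force=2.5)); s=st()
print(s["tool_rot"],o)
im,P=cloud("scene"); cv2.imwrite("pics/s2.png",cv2.resize(im[150:310,340:500,::-1],None,fx=3.7,fy=3.7))
E
```

```text
t 10.28 [0.44   0.2551 0.2399] [ 0.47  0.4  -1.07] 0.0215 39.9
False
t 11.42 [0.4403 0.2557 0.1813] [ 0.28 -0.28 -1.78] 0.0216 39.9
False
t 12.69 [0.4848 0.2546 0.1796] [-0.74  0.17 -1.54] 0.0218 39.9
True
t 13.68 [0.5048 0.2535 0.1786] [ 0.78  0.81 -0.86] 0.022 39.9
[-4.71292566e-02 -3.13828601e+00  1.87748788e-03] [4.66047557e-02 3.14124695e+00 1.92345901e-16]
```

View pics/s2.png

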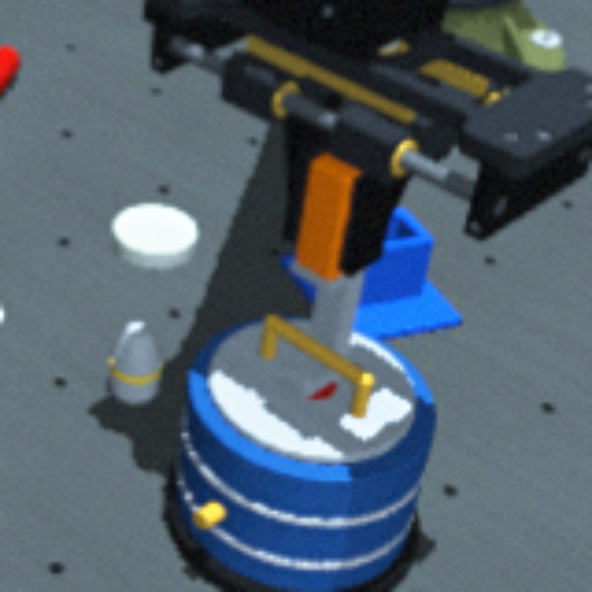

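Shank met the bar at x=0.5048, which is where it should be. In the crop the shank (335,320) sits behind the bar's middle (319,355). Next: back off 3 mm and lift gently.

```bash
python3 - <<'E'
from h import *
s=ctrl.read_state(); p=s["position"]
ctrl.line_to([.5018,.2536,p[2]],speed=.02); st()
print(ctrl.line_to([.5018,.2536,.196],speed=.02,max_force=12)); st()
print(ctrl.line_to([.5018,.2536,.235],speed=.05,max_force=12)); ctrl.dwell(.3); s=st()
im,P=cloud("scene"); cv2.imwrite("pics/s3.png",cv2.resize(im[120:300,340:500,::-1],None,fx=3.3,fy=3.3))
E
```

```text
t 14.01 [0.5014 0.2536 0.1779] [ 0.26 -0.01 -0.78] 0.0218 39.9
False
t 15.05 [0.5016 0.2535 0.1957] [-0.25 -0.04 -5.22] 0.0219 39.9
False
t 16.28 [0.5017 0.2535 0.2347] [ 0.22 -0.46 -4.74] 0.0218 39.9
```

View pics/s3.png

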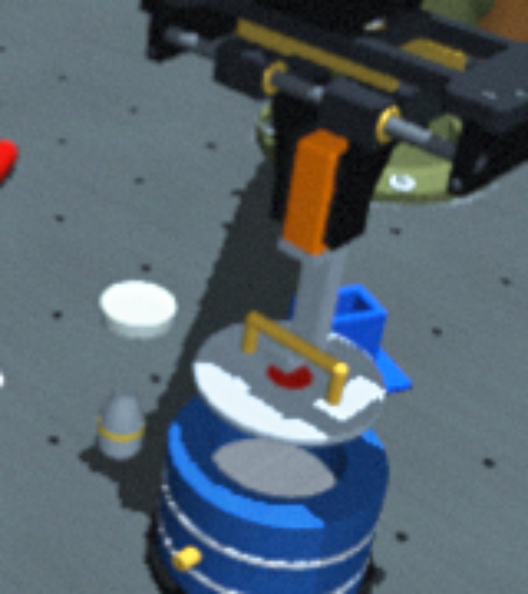

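The lid hangs level on the hook, clear of the chamber (crop (290,380)). Wrist force shows about 3.5 N of lid weight. Carrying it over.

```bash
python3 - <<'E'
from h import *
ctrl.line_to([.5018,.2536,.26],speed=.06)
ctrl.line_to([.5175,-.2997,.26],speed=.1); ctrl.dwell(.5); s=st()
im,P=cloud("scene"); cv2.imwrite("pics/s4.png",cv2.resize(im[80:220,180:340,::-1],None,fx=3.7,fy=3.7))
p=s["position"]; lz=p[2]-.0751-.023
Q,_=near(im,P,p[:2],.075,lz-.006,lz+.012)
print("lid z pred",lz,len(Q),cv2.minEnclosingCircle((Q[:,:2]*1000).astype(np.float32)),np.percentile(Q[:,2],[5,50,95]))
T=Q[(Q[:,2]>lz)]; A=np.c_[T[:,:2]-p[:2],np.ones(len(T))]; print("plane",np.linalg.lstsq(A,T[:,2],rcond=None)[0].round(4))
B,_=near(im,P,p[:2],.05,lz+.02,lz+.034); print("bar",len(B),rect(B))
D,_=near(im,P,(.519,-.3),.07,.05,.11); print("dish",len(D),np.percentile(D[:,2],[50,75,90]).round(4),cv2.minEnclosingCircle((D[:,:2]*1000).astype(np.float32)))
E
```

```text
t 23.08 [ 0.5175 -0.2997  0.26  ] [ 0.35  0.17 -5.39] 0.0216 39.9
lid z pred 0.1619018263571068 417 ((519.6736450195312, -298.6287841796875), 50.83536911010742) [0.16419503 0.16802177 0.16974768]
plane [-0.0225  0.0013  0.1679]
bar 94 (array([ 521.9, -296. ]), array([32.6, 52.7]), 30.2)
dish 727 [0.0851 0.0898 0.0908] ((521.4041748046875, -298.0329284667969), 56.67560958862305)
```

View pics/s4.png

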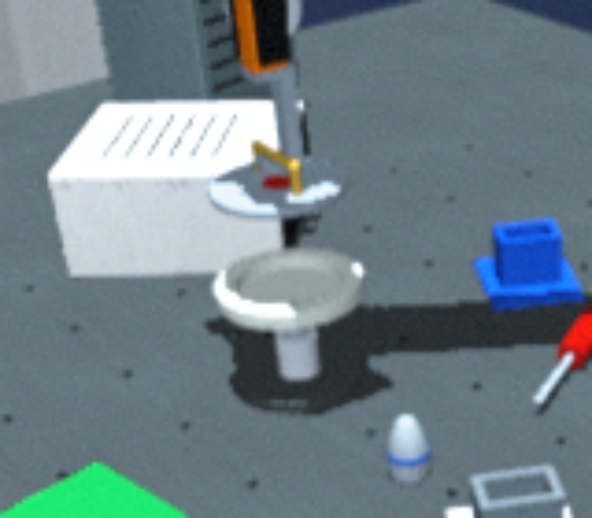

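The lid hangs level (tilt 0.022) at crop (275,190), over the dish at (290,285), and is centred to about 1.5 mm. Lowering by feel; contact is expected near TCP z≈0.1886.

```bash
python3 - <<'E'
from h import *
ctrl.line_to([.5185,-.2995,.205],speed=.06); ctrl.dwell(.3); st()
print(ctrl.line_to([.5185,-.2995,.180],speed=.015,max_force=2.3)); s=st()
for i in range(3):
    ctrl.dwell(.1); st()
E
```

```text
t 24.5 [ 0.5186 -0.2996  0.2052] [ 0.92 -0.22 -4.75] 0.022 39.9
True
t 25.63 [ 0.5178 -0.2991  0.1858] [-0.59 -0.02 -2.58] 0.0215 39.9
t 25.73 [ 0.5174 -0.2987  0.1851] [ 0.   -0.19 -1.22] 0.0218 39.9
t 25.83 [ 0.5172 -0.2986  0.1848] [ 0.21  0.53 -2.34] 0.022 39.9
t 25.93 [ 0.5171 -0.2986  0.1847] [-0.1   0.73 -1.52] 0.0217 39.9
```

```bash
python3 - <<'E'
from h import *
print(ctrl.line_to([.5175,-.2990,.180],speed=.02,max_force=4)); s=st()
im,P=cloud("scene"); cv2.imwrite("pics/s5.png",cv2.resize(im[110:210,200:320,::-1],None,fx=5,fy=5))
Q,_=near(im,P,(.519,-.299),.052,.086,.104); print(len(Q),np.percentile(Q[:,2],[10,50,90]).round(4),cv2.minEnclosingCircle((Q[:,:2]*1000).astype(np.float32)))
A=np.c_[Q[:,:2]-[.519,-.299],np.ones(len(Q))]; print("plane",np.linalg.lstsq(A,Q[:,2],rcond=None)[0].round(4))
B,_=near(im,P,(.519,-.299),.045,.108,.13); print("bar",len(B),rect(B),np.percentile(B[:,2],[50,90]).round(4))
E
```

```text
False
t 26.32 [ 0.5174 -0.2989  0.1797] [-0.32  0.41 -2.08] 0.0217 39.9
459 [0.092  0.0962 0.0976] ((518.8974609375, -298.9735412597656), 51.88788604736328)
plane [-0.0144 -0.027   0.0962]
bar 100 (array([ 521.6, -297.4]), array([33.3, 53.3]), 31.6) [0.119  0.1257]
```

View pics/s5.png

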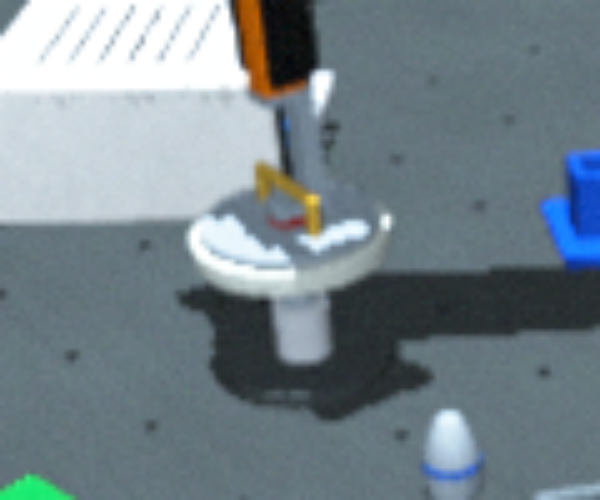

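The lid sits flush in the dish (crop (290,235)), with its top at z≈0.096. The lip clears the bar by about 4 mm, so I can withdraw backwards.

```bash
python3 - <<'E'
from h import *
s=ctrl.read_state(); p=s["position"].copy()
r=ctrl.line_to([p[0]-.025,p[1]+.0007,.180],speed=.025,max_force=2.2); print(r); st()
if not r:
    print(ctrl.line_to([p[0]-.075,p[1]+.002,.180],speed=.05,max_force=3)); st()
    ctrl.line_to([p[0]-.075,p[1]+.002,.25],speed=.12)
    im,P=cloud("scene")
    Q,_=near(im,P,(.519,-.299),.06,.080,.104); print(len(Q),np.percentile(Q[:,2],[10,50,90]).round(4))
    B,_=near(im,P,(.519,-.299),.045,.110,.13); print("bar",len(B),rect(B),B[:,2].mean())
    D,_=near(im,P,(.519,-.299),.07,.075,.104); print("dish",cv2.minEnclosingCircle((D[:,:2]*1000).astype(np.float32)))
    o=down(np.radians(153.3))
    ctrl.line_to([.52,-.05,.25],o,speed=.18); ctrl.line_to([.5265,-.0218,.215],o,speed=.1); ctrl.dwell(.2); st()
E
```

```text
False
t 27.52 [ 0.4926 -0.2983  0.18  ] [-0.15  1.07 -1.86] 0.0218 39.9
False
t 28.68 [ 0.4428 -0.2969  0.1801] [-0.03 -0.1  -2.27] 0.0218 39.9
671 [0.0852 0.0956 0.0971]
bar 52 (array([ 520.9, -295.8]), array([62. ,  7.9]), 87.4) 0.11831035925007748
dish ((521.1687622070312, -296.8642578125), 55.89487075805664)
t 31.85 [ 0.5268 -0.0223  0.2156] [-0.44  0.25 -1.85] 0.022 39.9
```

```bash
python3 - <<'E'
from h import *
ctrl.line_to([.5267,-.0214,.15],speed=.1); st()
print(ctrl.line_to([.5267,-.0214,.092],speed=.05,max_force=5)); st()
print(ctrl.line_to([.5267,-.0214,.084],speed=.015,max_force=4)); s=st()
if s["position"][2]<.0895:
    ctrl.set_gripper(.05); st(); ctrl.dwell(.2)
    ctrl.line_to([.5267,-.0214,.16],speed=.08); ctrl.line_to([.5267,-.0214,.28],speed=.2); s=st()
    im,P=cloud("wrist"); cv2.imwrite("pics/w2.png",im[:,:,::-1])
    Q,_=near(im,P,(.527,-.022),.04,.12,.16); print("handle",len(Q),np.mean(Q,0).round(4),rect(Q))
    Q,_=near(im,P,(.525,-.022),.05,.044,.056); print("box",len(Q),rect(Q))
    for c in("scene",):
        im,P=cloud(c); B,_=near(im,P,(.519,-.299),.045,.110,.13); print("bar",rect(B)); cv2.imwrite("pics/s6.png",im[:,:,::-1])
E
```

```text
t 32.65 [ 0.5272 -0.0215  0.1505] [ 0.4   0.37 -0.72] 0.0217 39.9
False
t 33.96 [ 0.527  -0.0214  0.0924] [ 1.02  0.3  -2.05] 0.0222 39.9
True
t 34.37 [ 0.5269 -0.0214  0.0871] [-1.37  0.16  4.59] 0.0216 39.9
t 35.15 [ 0.5259 -0.0214  0.0861] [-0.3   0.2   0.57] 0.0496 0.0
t 37.17 [ 0.526  -0.0214  0.2786] [ 0.02 -0.36 -0.81] 0.05 0.0
handle 727 [ 0.5258 -0.02    0.1341] (array([527.2, -20.6]), array([21. , 25.9]), 63.4)
box 615 (array([524.8, -21.6]), array([35.7, 54.3]), 62.8)
bar (array([ 520.8, -298.6]), array([64.1,  9.4]), 85.2)
```

View pics/s6.png

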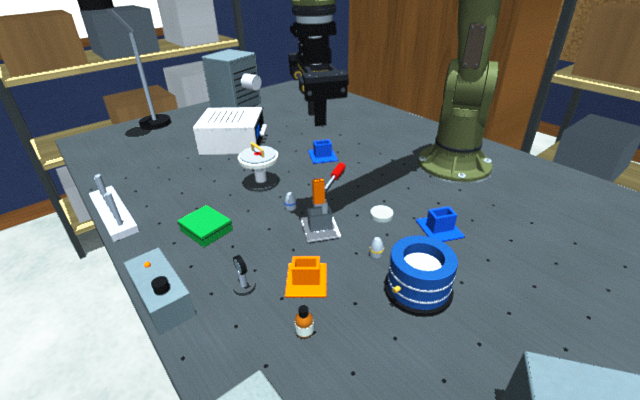

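The lid is seated in the white dish (258,153), the lifter stands in the grey holder (318,200), and the bystanders haven't moved. The gripper is clear, so I'm handing in.

```bash
python3 -c "
from plant import ctrl
print(ctrl.sign_off())"
```

```text
the job is handed in; nothing more can be done
None
```

The job is handed in at about 37 s of the 72 s allowed: the lid is seated level in the cooling-rest dish, centred to roughly 1–2 mm by my measurements, the lifter stands released in its holder, and nothing else was disturbed; no verdict was returned.

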